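Gauge the coin level in a change-machine cassette

ROBOT

A 6-joint arm with a two-finger parallel gripper is mounted at the origin on the work surface. World frame = base frame: x ahead of the robot, y to its left, z up, the work surface at z = 0. Lengths are in m, angles in rad, forces in N, time in s.
With the tool pointing down it reaches from about 0.35 to 0.775 m from the base axis. Payload 7.3 kg.
Tool frame: the origin (TCP) lies on the centre line of the jaws, within the pads' length; the fingertips stand 11 mm ahead of it and the grasp point (between the pads) lies 8 mm behind it; y points along the fingers, z is the direction in which the jaws open and shut, and the axes are right-handed (so a half turn about y gives the same grasp; the last joint's range is limited). The gripper opens to 92 mm and grips with 3 to 60 N. Pads are 19 mm wide; open, the fingers measure 130 mm over their backs; the gripper's body (75 mm by 190 mm) begins 47 mm behind the grasp point.
Start: joints at [-1.321, 0.342, 1.524, -0, 1.275, -0.146], TCP at [0.202, -0.484, 0.238] pointing down, gripper open.
Joint ranges: [-2.53, 2.53], [-0.77, 2.02], [0.04, 2.7], [-1, 4.14], [0.28, 2.66], [-3.11, 3.11]. Speed limits (rad/s): [2.57, 2.57, 3.14, 3.14, 3.14, 3.14].

INTERFACE

Orientations are given as [roll, pitch, yaw] about the fixed x, y, z axes, in that order (R = Rz(yaw) Ry(pitch) Rx(roll)).
In Python, from cell import robot, cams gives the robot as it stands.
- The arm moves only by the tool apply_moves, never from a script. Its argument "plan" is a list of rows, each a list of 7 numbers: the shift along the tool's x, y, z in m, then the turn, a rotation vector about the tool's x, y, z in degrees, then the gripper command: -1 is fully open, 1 is shut, values between are in proportion. A call has exactly 5 rows; each row is the pose to reach, as a shift and turn from the pose commanded when the call began, along the tool's axes at that moment; what a row does not reach only later rows make up. A row lasts 1/8 s, in which the tool goes at most 62.5 mm and 10.7 degrees, less where a joint would pass 70% of its speed; a pose out of reach is approached as far as the arm can. A call with a gripper value outside its range is refused whole. The fingers move at their own pace and stop on an object; "squeeze" is the grip in N (left out, the last holds). Time passes only in rows, so rows that repeat a pose let the fingers close, or fill a call up. It gives the time, the measured TCP pose, the force and the opening at its end, in the units of the state.
- robot.observe(): the state, without advancing time (a new reading comes with each control period).
- cams.read_camera(name): name is "scene" or "side" or "wrist"; returns the picture (480x640x3 uint8, blue, green, red); there is no depth.
- cams.calibration(name): a dict with "fx", "fy", "cx", "cy" (pixels), "extrinsics" (4x4, takes a point from world to camera coordinates); the wrist camera has in their place "T_tool_cam" (4x4, takes a point from camera to tool coordinates, whose origin is the TCP and whose axes are the tool frame's). Camera axes: x right, y up, looking along -z (the intrinsics and any distortion apply to the point x, -y, -z); pixel columns grow to the right and rows downward; lengths in m; the calibration is good to about 2 mm. The wrist camera is an equidistant fisheye: a pixel r from the principal point sees the ray r / f radians off the axis. A picture is of the moment at which its call begins: read the wrist's pose just before it. calibration takes no time and is no camera call.
- robot.hand_in(): hands the job in, once; it reports no verdict.
The state is a dict: "time": time; "qpos": joint angles; "qvel": joint speeds; "joint_efforts": joint torques, N m; "tool_pos": TCP position; "tool_rot": TCP orientation; "contact_force": force on the tool from outside, world axes, zero at the start; "torque": the same for the moment, N m; "opening": finger opening in m.
Only numpy, scipy, OpenCV 4.12 (cv2) and the standard library are available. Lean on these libraries where they do the work, as an engineer would, in place of code of your own. Each camera call takes 0.05 s, during which the arm holds its last target. There are 200 camera calls.

TASK

Check how far down the coins stand in the widest tube of the coin cassette: set the depth gauge gently on the cassette's top with its blade over that tube, slide the blade down until its tip just rests on the top coin, pressing only lightly, then push the clamp lever fully down so the reading is held. Leave the gauge sitting flat there, locked and with the tip still on the coins, and leave the other things on the counter alone.

Things in the scene. Friction and masses are not known exactly. Their poses are not given: they have to be found in the camera images.
- cassette: Coin-tube cassette of the change machine, fixed: a grey plastic block 120 (x) x 220 (y) x 100 mm high with a flat top and three round vertical tubes in a row along its y, bored 28, 22 and 20 mm wide. Origin: centre of its underside, z up. Coins stand in every tube at a level that is not told.
- wide_mouth (a point): centre of the mouth of the widest (28 mm) tube, level with the cassette's top, 52 mm from the cassette's centre along its +y; the tube is straight down. The top coin (25 mm wide) lies somewhere between 38 and 58 mm below this point; the stack gives about 0.1 mm per newton; a few newtons of push on it are plenty
- gauge: Steel depth gauge, loose, about 0.45 kg, standing upright on the round black rubber mat. A flat base bar 120 (x) x 30 (y) x 12 mm carries a head block up to 36 mm high; a graduated blade runs vertically through the middle of both. Origin: centre of the base's underside, on the blade's line, z up; its -x side carries the clamp lever. 134 mm tall with the blade up
- thumb_piece (a point): centre of the black thumb piece on top of the blade, 20 (x) x 12 (y) x 20 mm high with its flats facing the gauge's +-y; it is the place to grip, from above. It stands 124 mm above the base's underside with the blade fully up and sinks with the blade. Lifted by it, the blade first slides to its upper stop and then the whole gauge comes along
- probe_tip (a point): lower end of the blade (a 6 mm round tip), on the gauge's z axis; 4 mm above the base's underside with the blade fully up
- probe (a joint): how far the blade is slid down from its upper stop, 0 to 0.066 m. Pushing it takes about 2 N of steady sliding friction, and it stays where it is left. When the base already stands on something, lowering the thumb piece slides the blade down through it
- clamp (a joint): angle of the clamp lever, rad: 0 = open, sloping up at 25 degrees away from the blade; 0.698 = fully down, 15 degrees below level, blade locked. Turns about a level pin along the gauge's y, 22 mm from the blade on the gauge's -x side and 34 mm above the base's underside. Pushed down near its end it needs about 3 to 8 N, and grips the blade over the last quarter of its travel; it is self-locking and stays where it is left
- lever_end (a point): middle of the round black cross-bar (12 mm thick, 18 mm long) at the free end of the clamp lever, 38 mm from its pin: open, it is 56 mm from the blade's line towards the gauge's -x and 50 mm above the base's underside; down, 59 mm and 24 mm (the bar's upper side 6 mm higher)
- stamp: wooden rubber stamp standing upright, 32 mm wide, 71 mm tall; leave alone. Origin: centre of its underside
- coin_roll: paper-wrapped coin roll standing upright, 26 mm wide, 92 mm tall; leave alone. Origin: centre of its underside
Not all that is in view belongs to the job. Leave any pink or red look-alike of the gauge alone.

How it is judged:
By the outcome, as a careful person would: the job done as asked, in the order asked, and still so for the second after the job is handed in, with the robot touching nothing.
It also fails if it takes over 58 s, if anything falls off the work surface, if the arm or the gripper's body presses on something with over 40 N, if the wrist force passes 120 N, or if a joint passes its speed limit or range.

## Working session

There is one attempt and no reset: what is moved stays moved. The work goes in short steps, Python scripts to look and compute and a tool call to move; the robot and the scene stay as the last step left them, time stands still between calls to the robot, and variables do not carry over. Pictures are saved under pics/ and viewed, about 8 in all and at most 12, crops included, and the job is handed in when it is done.

Besides the shell and the picture viewer there is one more tool, called in YAML: its name, and indented under it one key for each argument. apply_moves: Moves the arm, as the interface text tells. Its arguments: {"type":"object","properties":{"plan":{"type":"array","items":{"type":"array","items":{"type":"number"}}},"squeeze":{"type":"number"}},"required":["plan"]}

```bash
mkdir -p pics; ls; python3 - <<'E'
from cell import robot,cams
import cv2,numpy as np
print(robot.observe())
for n in("scene","side"):
    cv2.imwrite(f"pics/{n}0.png",cams.read_camera(n)); print(cams.calibration(n))
print(cams.calibration("wrist"))
E
```

```text
pics
{'time': 0.0, 'qpos': array([-1.32101757e+00,  3.42711394e-01,  1.52504935e+00,  1.79381995e-05,
        1.27538808e+00, -1.45986546e-01]), 'qvel': array([ 0.00176042, -0.00047616,  0.00024241,  0.00031715, -0.00063449,
        0.00021329]), 'joint_efforts': array([-1.48338622e-03, -4.31247175e+01, -2.44224304e+01,  7.15863495e-02,
        5.58611273e-02, -1.08374181e-04]), 'tool_pos': array([ 0.20232668, -0.48401164,  0.23703955]), 'tool_rot': array([-1.57233345e+00,  2.43345090e-04, -2.74583278e+00]), 'contact_force': array([ 1.46295434, -0.27236058,  0.24632617]), 'torque': array([-0.03336282, -0.03674838, -0.0056836 ]), 'opening': 0.09203782993163721}
{'fx': 501.28907352355685, 'fy': 501.28907352355685, 'cx': 317.7744000666656, 'cy': 248.42109510372683, 'extrinsics': array([[ 0.3448643 ,  0.93857975,  0.01169024, -0.09446443],
       [-0.78037936,  0.27977107,  0.55922822,  0.28174199],
       [ 0.52160969, -0.20198067,  0.82893132, -1.38976654],
       [ 0.        ,  0.        ,  0.        ,  1.        ]])}
{'fx': 534.038723631, 'fy': 534.038723631, 'cx': 316.0775868934911, 'cy': 240.16737217286732, 'extrinsics': array([[-0.980153  , -0.19820663, -0.00377266,  0.44079055],
       [ 0.10815451, -0.5505908 ,  0.82773932, -0.16234834],
       [-0.16614061,  0.81090314,  0.56110016, -0.86242282],
       [ 0.        ,  0.        ,  0.        ,  1.        ]])}
{'fx': 371.64829954431775, 'fy': 371.64829954431775, 'cx': 315.53112105015293, 'cy': 244.31132351395945, 'T_tool_cam': array([[ 1.25173130e-04, -9.60269780e-01, -2.79073348e-01,
        -7.63830901e-02],
       [ 1.11469249e-04,  2.79073362e-01, -9.60269778e-01,
        -1.46180117e-01],
       [ 9.99999986e-01,  8.90918768e-05,  1.41973037e-04,
        -5.90455449e-04],
       [ 0.00000000e+00,  0.00000000e+00,  0.00000000e+00,
         1.00000000e+00]])}
```

View pics/scene0.png

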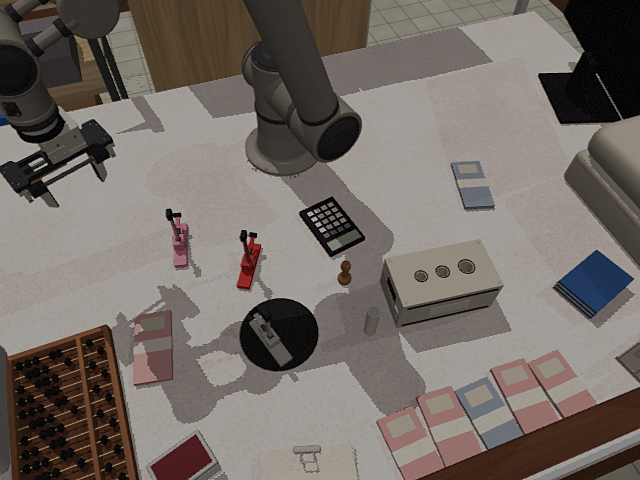

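View pics/side0.png

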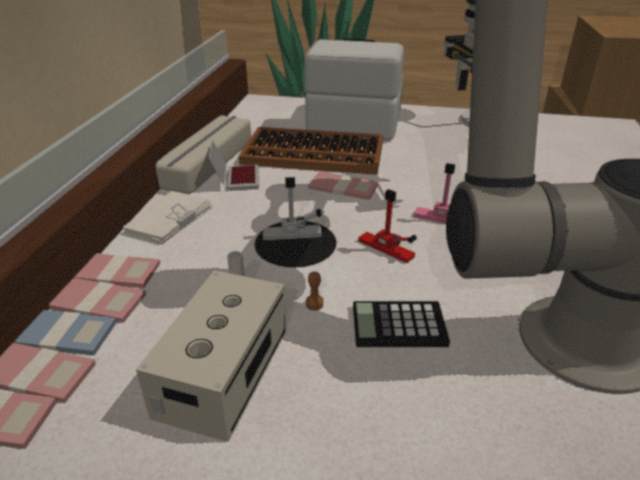

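The scene shows three gauge-like objects: pink at scene (180,242), red at (249,262), and steel grey on the round black mat at (270,335), side (292,215). The steel one on the mat fits the description. The cassette has its tubes at scene (421,276), (443,272) and (467,266), and the last looks widest. I'll confirm this in one enlarged mosaic.

```bash
cat > h.py <<'E'
import numpy as np,cv2
from cell import robot,cams
from scipy.spatial.transform import Rotation as R
def cam(n):
    c=cams.calibration(n)
    if n=="wrist":
        s=robot.observe(); T=np.eye(4); T[:3,:3]=R.from_euler('xyz',s['tool_rot']).as_matrix(); T[:3,3]=s['tool_pos']
        c['C']=T@c['T_tool_cam']
    else: c['C']=np.linalg.inv(c['extrinsics'])
    c['n']=n; return c
def ray(c,u,v):
    x,y=(u-c['cx'])/c['fx'],(v-c['cy'])/c['fy']
    if c['n']=="wrist":
        r=np.hypot(x,y); k=np.sin(r)/max(r,1e-9); d=np.array([x*k,-y*k,-np.cos(r)])
    else: d=np.array([x,-y,-1.])
    d=c['C'][:3,:3]@d; return c['C'][:3,3],d/np.linalg.norm(d)
def onz(c,u,v,z):
    o,d=ray(c,u,v); return o+d*(z-o[2])/d[2]
def tri(*rs):
    A=sum(np.eye(3)-np.outer(d,d) for o,d in rs); b=sum((np.eye(3)-np.outer(d,d))@o for o,d in rs)
    p=np.linalg.solve(A,b); return p,[np.linalg.norm(np.cross(p-o,d))*1e3 for o,d in rs]
def proj(c,p):
    q=np.linalg.inv(c['C'])@np.r_[p,1]; a=np.array([q[0],-q[1]]); 
    if c['n']=="wrist":
        r=np.linalg.norm(a); a=a/max(r,1e-9)*np.arctan2(r,-q[2])
    else: a=a/-q[2]
    return np.array([c['cx'],c['cy']])+c['fx']*a
E
python3 - <<'E'
import cv2,numpy as np
s=cv2.imread('pics/scene0.png');d=cv2.imread('pics/side0.png')
f=lambda im,x,y,w,h:cv2.resize(im[y:y+h,x:x+w],(400,300),interpolation=cv2.INTER_CUBIC)
cv2.imwrite('pics/m1.png',np.vstack([np.hstack([f(s,230,290,100,75),f(d,245,170,100,75)]),np.hstack([f(s,370,235,140,105),f(d,130,260,160,120)])]))
E
```

```text
(no output)
```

View pics/m1.png

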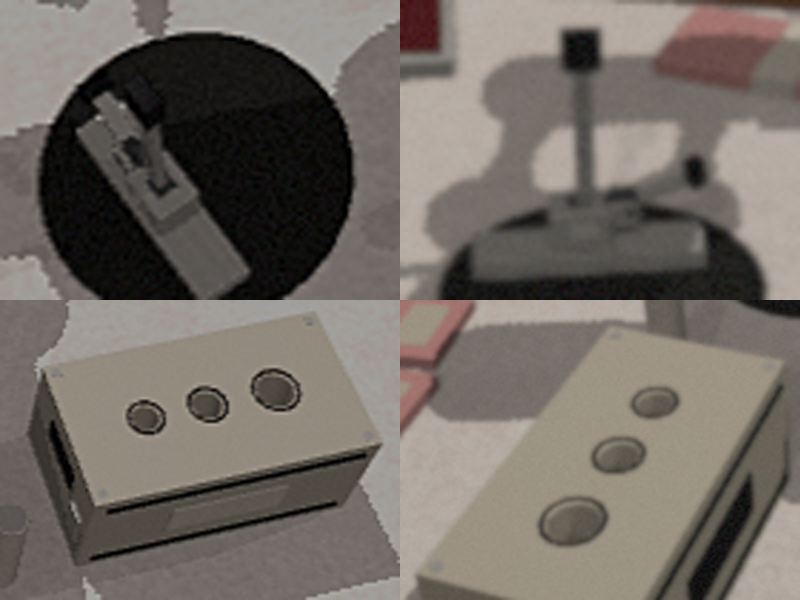

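Confirmed: the steel gauge stands on the mat, with thumb at side (290,182) and lever pointing at the robot. The widest tube is scene (466,266), side (199,349). Now the positions.

```bash
python3 - <<'E'
from h import *
np.set_printoptions(precision=4,suppress=True)
s,d=cam('scene'),cam('side')
print('wide',tri(ray(s,466.3,266.5),ray(d,199.2,348.8)), onz(s,466.3,266.5,.1),onz(d,199.2,348.8,.1))
for u,v in((421,276),(443,271.5)): print(onz(s,u,v,.1))
for u,v in((231.5,300.5),(217.2,322)): print('d',onz(d,u,v,.1))
P=[onz(s,*p,.1)[:2] for p in((384.7,258.8),(479.2,240.3),(503.7,285.8),(405,305.7))]; print(P,np.mean(P,0))
for p in((249.5,322.5),(292.5,357.5),(282,365),(255,313)): print('base',onz(s,*p,.015))
print('thumb side',onz(d,290,182,.127)); 
for p in((263.75,239.5),(321.75,237.5)): print('bs',onz(d,*p,.003))
t=onz(d,290,182,.127); print(proj(s,t))
E
```

```text
wide (array([0.5626, 0.2279, 0.0985]), [np.float64(0.43343172538474556), np.float64(0.43343172538464275)]) [0.563  0.2269 0.1   ] [0.5622 0.2296 0.1   ]
[0.5515 0.126  0.1   ]
[0.5573 0.1745 0.1   ]
d [0.5521 0.1271 0.1   ]
d [0.5568 0.1754 0.1   ]
[array([0.4869, 0.0723]), array([0.513 , 0.2874]), array([0.6305, 0.2763]), array([0.6029, 0.0642])] [0.5583 0.1751]
base [ 0.4906 -0.2356  0.015 ]
base [ 0.5968 -0.1742  0.015 ]
base [ 0.6047 -0.1994  0.015 ]
base [ 0.4729 -0.2183  0.015 ]
thumb side [ 0.5427 -0.2045  0.127 ]
bs [ 0.5955 -0.1759  0.003 ]
bs [ 0.4794 -0.2062  0.003 ]
[266.7529 315.2463]
```

```bash
cat >> h.py <<'E'
def to(p,yawdeg):
    s=robot.observe(); M=R.from_euler('xyz',s['tool_rot']); G=R.from_euler('xyz',[-np.pi/2,0,np.radians(yawdeg)])
    print('t',round(s['time'],2),'pos',s['tool_pos'].round(4),'rot',np.degrees(s['tool_rot']).round(2),'F',s['contact_force'].round(2),'open',round(s['opening'],4))
    print('shift mm',(M.inv().apply(np.array(p)-s['tool_pos'])*1e3).round(1),'turn',np.degrees((M.inv()*G).as_rotvec()).round(2))
E
python3 -c "
from h import *
to([.5425,-.2055,.25],-163)"
```

```text
t 0.1 pos [ 0.2024 -0.4841  0.2371] rot [-9.0080e+01  1.0000e-02 -1.5732e+02] F [0.45 0.02 0.7 ] open 0.0913
shift mm [-421.3  -12.6 -125.9] turn [ 0.08  5.68 -0.01]
```

apply_moves:
  plan:
    - [-60,0,0,0,0,0,-1]
    - [0,0,0,0,0,0,-1]
    - [0,0,0,0,0,0,-1]
    - [0,0,0,0,0,0,-1]
    - [0,0,0,0,0,0,-2]

```text
out of range
```

That call was malformed (mm instead of m) and was refused whole, so nothing moved. Here is the correct one in metres.

apply_moves:
  plan:
    - [-0.058,-0.003,-0.017,0,1,0,-1]
    - [-0.116,-0.006,-0.035,0,2,0,-1]
    - [-0.174,-0.009,-0.052,0,3,0,-1]
    - [-0.232,-0.012,-0.07,0,4,0,-1]
    - [-0.29,-0.012,-0.087,0,5,0,-1]

```text
time: 0.72
tool_pos: [0.4377, -0.2909, 0.2498]
tool_rot: [-1.571, -0.0, -2.834]
contact_force: [0.0, -1.6, -0.1]
opening: 0.092
```

apply_moves:
  plan:
    - [-0.05,0,-0.015,0,0.5,0,-1]
    - [-0.1,0,-0.03,0,0.7,0,-1]
    - [-0.13,0,-0.039,0,0.7,0,-1]
    - [-0.13,0,-0.039,0,0.7,0,-1]
    - [-0.13,0,-0.039,0,0.7,0,-1]

```text
time: 1.35
tool_pos: [0.5478, -0.216, 0.2493]
tool_rot: [-1.571, -0.001, -2.845]
contact_force: [-0.8, -0.9, -0.5]
opening: 0.0916
```

```bash
python3 -c "
from h import *
to([.5425,-.2055,.25],-163)
c=cam('wrist')
cv2.imwrite('pics/w1.png',cams.read_camera('wrist'))
for z in (.127,.137):print(proj(c,np.array([.5425,-.2055,z])))
"
```

```text
t 1.35 pos [ 0.5478 -0.216   0.2493] rot [-9.0020e+01 -7.0000e-02 -1.6302e+02] F [-0.78 -0.94 -0.45] open 0.0916
shift mm [  2.1  -0.7 -11.6] turn [ 0.02 -0.02  0.07]
[301.20657467 244.57667661]
[300.69100356 248.44003908]
```

View pics/w1.png

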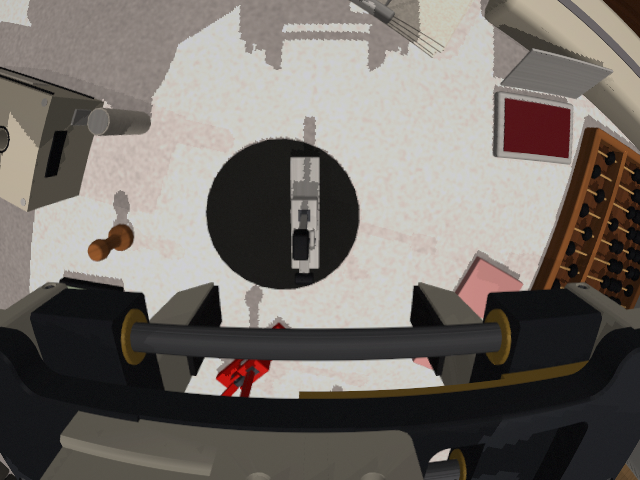

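The steel gauge stands on the mat, base spanning about (291–320, 157–282), thumb piece at about (301,243), where predicted. The lever points down in the image, towards the robot. I'll measure base yaw and thumb centre.

```bash
python3 - <<'E'
from h import *
c=cam('wrist'); g=cv2.cvtColor(cv2.imread('pics/w1.png'),cv2.COLOR_BGR2GRAY)
L=[];Q=[]
for r in range(162,272,6):
    row=g[r,275:340]>75; i=np.flatnonzero(row)
    if len(i)==0: continue
    a,b=275+i[0],275+i[-1]; L.append(onz(c,a-.5,r,.015)[:2]);Q.append(onz(c,b+.5,r,.015)[:2]); print(r,a,b,end='; ')
for P in (np.array(L),np.array(Q)):
    vx,vy,x,y=cv2.fitLine(P.astype(np.float32),cv2.DIST_HUBER,0,.001,.001).ravel(); print('\nyaw',np.degrees(np.arctan(vy/vx)),x,y,'y at x=.5425',y+vy/vx*(.5425-x))
b=(g[225:265,285:325]<35).astype(np.uint8)
n,l,st,ce=cv2.connectedComponentsWithStats(b); print(st,ce)
for u,v in((301,243),): print(onz(c,u,v,.137))
cv2.imwrite('pics/w1c.png',cv2.resize(cv2.imread('pics/w1.png')[150:290,260:360],None,fx=4,fy=4,interpolation=cv2.INTER_CUBIC))
E
```

```text
162 290 339; 168 290 319; 174 290 319; 180 290 319; 186 290 319; 192 290 319; 198 291 319; 204 291 319; 210 290 318; 216 291 319; 222 291 319; 228 291 319; 234 291 319; 240 291 319; 246 291 318; 252 291 318; 258 291 318; 264 291 318; 270 299 339; 
yaw 16.85022 0.53873605 -0.1903094 y at x=.5425 -0.18916939

yaw 16.564262 0.5450554 -0.22025225 y at x=.5425 -0.2210123
[[  6   0  29  40 698]
 [  0   0   6  40 240]
 [ 35   0   5  40 200]
 [  8   4  16  31 462]] [[23.05587393 19.8252149 ]
 [ 2.5        19.5       ]
 [37.         19.5       ]
 [15.38311688 19.00865801]]
[ 0.54633092 -0.20489859  0.137     ]
```

View pics/w1c.png

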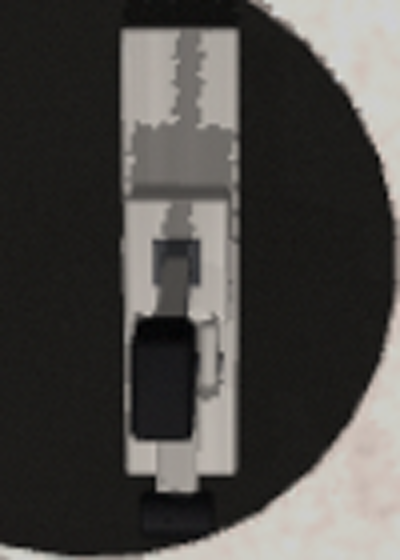

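```bash
python3 - <<'E'
from h import *
c=cam('wrist')
a,b=onz(c,305,157,.015),onz(c,305,268.7,.015); print(a,b,np.linalg.norm(a-b),(a+b)/2)
p=onz(c,301,245.8,.137); print('thumb top',p)
to([p[0],p[1],.135],-163.3)
E
```

```text
[ 0.59970882 -0.18842356  0.015     ] [ 0.48458813 -0.22264494  0.015     ] 0.12009943756081366 [ 0.54214848 -0.20553425  0.015     ]
thumb top [ 0.54430036 -0.20549221  0.137     ]
t 1.4 pos [ 0.5477 -0.2163  0.2495] rot [-9.0020e+01 -5.0000e-02 -1.6307e+02] F [-0.15  0.23 -0.34] open 0.0917
shift mm [ -0.  114.5 -11.3] turn [0.02 0.23 0.05]
```

apply_moves:
  plan:
    - [0.001,0.02,-0.011,0,0.2,0,-1]
    - [0.001,0.06,-0.011,0,0.2,0,-1]
    - [0.001,0.1,-0.011,0,0.2,0,-1]
    - [0.001,0.12,-0.011,0,0.2,0,-1]
    - [0.001,0.128,-0.011,0,0.2,0,-1]

```text
time: 2.02
tool_pos: [0.5431, -0.2062, 0.1208]
tool_rot: [-1.572, -0.002, -2.85]
contact_force: [-0.1, -0.6, 0.5]
opening: 0.0916
```

apply_moves:
  plan:
    - [0,0,0,0,0,0,0.3]
    - [0,0,0,0,0,0,0.6]
    - [0,0,0,0,0,0,0.8]
    - [0,0,0,0,0,0,1]
    - [0,0,0,0,0,0,1]
  squeeze: 25

```text
time: 2.65
tool_pos: [0.5444, -0.2055, 0.122]
tool_rot: [-1.57, 0.0, -2.849]
contact_force: [0.1, -0.4, -0.4]
opening: 0.0463
```

apply_moves:
  plan:
    - [0,0,0,0,0,0,1]
    - [0,0,0,0,0,0,1]
    - [0,-0.002,0,0,0,0,1]
    - [0,-0.005,0,0,0,0,1]
    - [0,-0.01,0,0,0,0,1]

```text
time: 3.28
tool_pos: [0.5437, -0.2052, 0.1311]
tool_rot: [-1.572, -0.001, -2.849]
contact_force: [0.7, 0.1, -4.3]
opening: 0.0119
```

apply_moves:
  plan:
    - [0,-0.03,0,0,0,0,1]
    - [0,-0.06,0,0,0,0,1]
    - [0,-0.09,0,0,0,0,1]
    - [0,-0.12,0,0,0,0,1]
    - [0,-0.14,0,0,0,0,1]

```text
time: 3.9
tool_pos: [0.5443, -0.2055, 0.273]
tool_rot: [-1.57, 0.0, -2.849]
contact_force: [-0.4, -0.0, -5.2]
opening: 0.0117
```

```bash
python3 -c "
from h import *
to([.5625,.228,.271],-142)"
```

```text
t 3.9 pos [ 0.5443 -0.2055  0.273 ] rot [-8.9970e+01  3.0000e-02 -1.6322e+02] F [-0.4  -0.01 -5.22] open 0.0117
shift mm [-142.6    1.9 -409.8] turn [-4.000e-02 -2.122e+01 -2.000e-02]
```

apply_moves:
  plan:
    - [-0.01,0,-0.03,0,-2,0,1]
    - [-0.025,0,-0.075,0,-5,0,1]
    - [-0.042,0,-0.122,0,-8,0,1]
    - [-0.058,0,-0.168,0,-11,0,1]
    - [-0.074,0,-0.214,0,-14,0,1]

```text
time: 4.53
tool_pos: [0.5529, 0.0223, 0.2714]
tool_rot: [-1.571, -0.001, -2.603]
contact_force: [0.8, -0.7, -5.1]
opening: 0.0119
```

```bash
python3 -c "
from h import *
to([.5625,.228,.271],-142)"
```

```text
t 4.53 pos [0.5529 0.0223 0.2714] rot [-9.0030e+01 -5.0000e-02 -1.4913e+02] F [ 0.76 -0.72 -5.12] open 0.0119
shift mm [-113.7    0.4 -171.6] turn [ 0.03 -7.13  0.04]
```

apply_moves:
  plan:
    - [-0.027,0,-0.041,0,-2,0,1]
    - [-0.055,0,-0.083,0,-4,0,1]
    - [-0.083,0,-0.125,0,-6,0,1]
    - [-0.104,0,-0.157,0,-7,0,1]
    - [-0.113,0,-0.171,0,-7,0,1]

```text
time: 5.15
tool_pos: [0.5623, 0.2276, 0.2711]
tool_rot: [-1.572, -0.001, -2.48]
contact_force: [-1.0, 1.0, -5.5]
opening: 0.0116
```

apply_moves:
  plan:
    - [0,0,0,0,0,0,1]
    - [0,0.005,0,0,0,0,1]
    - [0,0.015,0,0,0,0,1]
    - [0,0.025,0,0,0,0,1]
    - [0,0.03,0,0,0,0,1]

```text
time: 5.78
tool_pos: [0.5627, 0.2249, 0.2405]
tool_rot: [-1.571, -0.002, -2.483]
contact_force: [0.2, 0.1, -5.9]
opening: 0.012
```

```bash
python3 -c "
from h import *
to([.5625,.228,.22],-142)
f=lambda im,x,y,w,h:cv2.resize(im[y:y+h,x:x+w],(400,300),interpolation=cv2.INTER_CUBIC)
s,d,w=[cams.read_camera(n) for n in('scene','side','wrist')]
cv2.imwrite('pics/s2.png',s);cv2.imwrite('pics/d2.png',d);cv2.imwrite('pics/w2.png',w)
cv2.imwrite('pics/m2.png',np.vstack([np.hstack([f(s,380,180,160,120),f(d,100,220,200,150)]),np.hstack([f(w,0,0,640,480),f(w,220,150,200,150)])]))
"
```

```text
t 5.78 pos [0.5627 0.2249 0.2405] rot [-9.0030e+01 -1.0000e-01 -1.4226e+02] F [ 0.18  0.15 -5.93] open 0.012
shift mm [-1.8 20.5 -2.5] turn [ 0.03 -0.26  0.1 ]
```

View pics/m2.png

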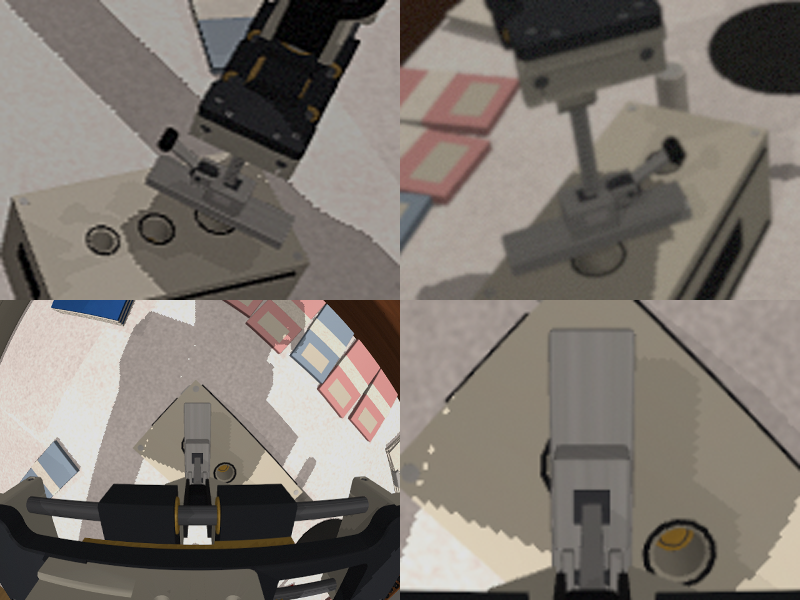

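```bash
python3 -c "
from h import *
for n in('side','scene'):
  c=cam(n)
  for z in(.125,.137,.16,.2): print(n,z,proj(c,np.array([.5627,.226,z])))
to([.5627,.228,.22],-142)
for i in range(3): print(robot.observe()['tool_pos'])
"
```

```text
side 0.125 [197.48227547 333.25691404]
side 0.137 [196.29984901 326.5338421 ]
side 0.16 [193.96835513 313.27737185]
side 0.2 [189.69655143 288.98863622]
scene 0.125 [468.97446365 260.12699683]
scene 0.137 [470.50541128 256.96891998]
scene 0.16 [473.52407732 250.74194058]
scene 0.2 [479.05480039 239.33302746]
t 5.92 pos [0.5629 0.2254 0.2413] rot [-9.0010e+01 -4.0000e-02 -1.4223e+02] F [ 0.2   0.76 -4.24] open 0.0119
shift mm [-1.5 21.3 -2.2] turn [ 0.01 -0.23  0.04]
[0.56292819 0.22535224 0.2413415 ]
[0.56292819 0.22535224 0.2413415 ]
[0.56292819 0.22535224 0.2413415 ]
```

apply_moves:
  plan:
    - [-0.0015,0.004,-0.002,0,0,0,1]
    - [-0.0015,0.008,-0.002,0,0,0,1]
    - [-0.0015,0.012,-0.002,0,0,0,1]
    - [-0.0015,0.015,-0.002,0,0,0,1]
    - [-0.0015,0.017,-0.002,0,0,0,1]

```text
time: 6.55
tool_pos: [0.5629, 0.228, 0.2244]
tool_rot: [-1.571, -0.0, -2.482]
contact_force: [-0.8, 0.9, -4.7]
opening: 0.0118
```

apply_moves:
  plan:
    - [0,0.0005,0,0,0,0,1]
    - [0,0.001,0,0,0,0,1]
    - [0,0.0015,0,0,0,0,1]
    - [0,0.002,0,0,0,0,1]
    - [0,0.0025,0,0,0,0,1]

```text
time: 7.18
tool_pos: [0.563, 0.228, 0.2222]
tool_rot: [-1.571, 0.0, -2.482]
contact_force: [-0.0, -1.0, -5.7]
opening: 0.0118
```

apply_moves:
  plan:
    - [0,0.0005,0,0,0,0,1]
    - [0,0.001,0,0,0,0,1]
    - [0,0.0015,0,0,0,0,1]
    - [0,0.002,0,0,0,0,1]
    - [0,0.0025,0,0,0,0,1]

```text
time: 7.8
tool_pos: [0.5631, 0.2281, 0.22]
tool_rot: [-1.57, 0.001, -2.482]
contact_force: [-0.7, -0.1, 2.1]
opening: 0.0116
```

apply_moves:
  plan:
    - [0,0.003,0,0,0,0,1]
    - [0,0.006,0,0,0,0,1]
    - [0,0.01,0,0,0,0,1]
    - [0,0.014,0,0,0,0,1]
    - [0,0.017,0,0,0,0,1]
  squeeze: 10

```text
time: 8.43
tool_pos: [0.563, 0.2281, 0.2024]
tool_rot: [-1.571, 0.0, -2.482]
contact_force: [0.8, 0.3, 1.4]
opening: 0.0121
```

apply_moves:
  plan:
    - [0,0.003,0,0,0,0,1]
    - [0,0.007,0,0,0,0,1]
    - [0,0.011,0,0,0,0,1]
    - [0,0.015,0,0,0,0,1]
    - [0,0.017,0,0,0,0,1]

```text
time: 9.05
tool_pos: [0.563, 0.2281, 0.1854]
tool_rot: [-1.571, 0.0, -2.482]
contact_force: [0.5, 1.3, 1.3]
opening: 0.0121
```

apply_moves:
  plan:
    - [0,0.0005,0,0,0,0,1]
    - [0,0.001,0,0,0,0,1]
    - [0,0.0015,0,0,0,0,1]
    - [0,0.0015,0,0,0,0,1]
    - [0,0.0015,0,0,0,0,1]
  squeeze: 5

```text
time: 9.68
tool_pos: [0.563, 0.228, 0.1842]
tool_rot: [-1.571, 0.0, -2.482]
contact_force: [1.1, 1.9, 1.1]
opening: 0.0118
```

apply_moves:
  plan:
    - [0,0.0005,0,0,0,0,1]
    - [0,0.001,0,0,0,0,1]
    - [0,0.0015,0,0,0,0,1]
    - [0,0.002,0,0,0,0,1]
    - [0,0.002,0,0,0,0,1]
  squeeze: 4

```text
time: 10.3
tool_pos: [0.563, 0.2281, 0.1821]
tool_rot: [-1.571, 0.0, -2.482]
contact_force: [2.0, 1.4, 0.9]
opening: 0.012
```

apply_moves:
  plan:
    - [0,0.0003,0,0,0,0,1]
    - [0,0.0006,0,0,0,0,1]
    - [0,0.001,0,0,0,0,1]
    - [0,0.001,0,0,0,0,1]
    - [0,0.001,0,0,0,0,1]

```text
time: 10.92
tool_pos: [0.563, 0.228, 0.1812]
tool_rot: [-1.571, -0.0, -2.482]
contact_force: [1.3, 3.0, 0.8]
opening: 0.012
```

```bash
python3 -c "
from h import *
to([.5627,.228,.18],-142)
s,d,w=[cams.read_camera(n) for n in('scene','side','wrist')]
f=lambda im,x,y,w,h:cv2.resize(im[y:y+h,x:x+w],(400,300),interpolation=cv2.INTER_CUBIC)
cv2.imwrite('pics/m3.png',np.vstack([np.hstack([f(s,400,180,140,105),f(d,120,240,160,120)]),np.hstack([f(w,0,0,640,480),f(w,220,150,200,150)])]))
"
```

```text
t 10.93 pos [0.563  0.228  0.1812] rot [ -89.99   -0.   -142.23] F [1.3  2.99 0.79] open 0.012
shift mm [ 0.2  1.2 -0.2] turn [-0.01 -0.23  0.  ]
```

View pics/m3.png

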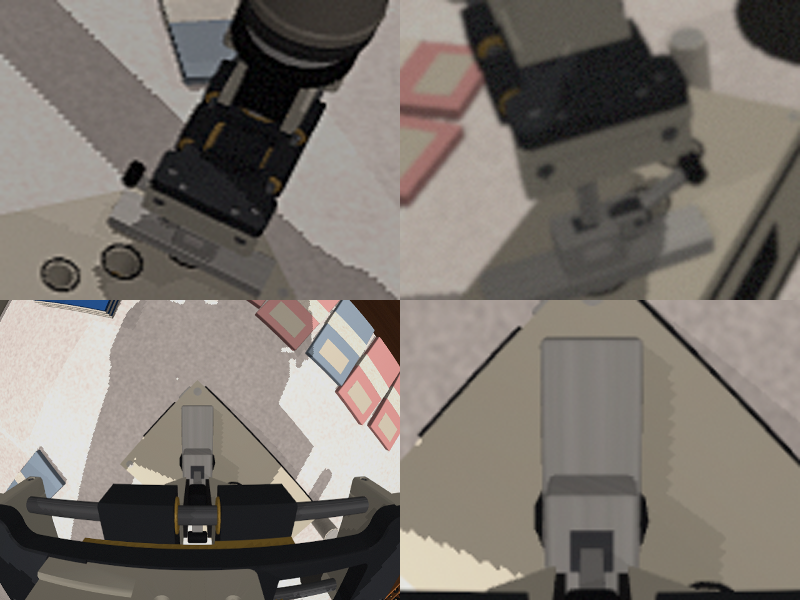

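The base sits on the cassette with the mouth ring peeking out equally on both sides (wrist crop x 537 and 648), so the blade is over the tube. Next I'll go down in small steps.

apply_moves:
  plan:
    - [0,0.0003,0,0,0,0,1]
    - [0,0.0006,0,0,0,0,1]
    - [0,0.0009,0,0,0,0,1]
    - [0,0.0012,0,0,0,0,1]
    - [0,0.0012,0,0,0,0,1]

```text
time: 11.7
tool_pos: [0.563, 0.228, 0.1799]
tool_rot: [-1.571, -0.0, -2.482]
contact_force: [1.6, 1.6, 1.4]
opening: 0.0116
```

apply_moves:
  plan:
    - [0,0.0003,0,0,0,0,1]
    - [0,0.0006,0,0,0,0,1]
    - [0,0.0008,0,0,0,0,1]
    - [0,0.001,0,0,0,0,1]
    - [0,0.001,0,0,0,0,1]

```text
time: 12.32
tool_pos: [0.5629, 0.228, 0.179]
tool_rot: [-1.571, -0.0, -2.482]
contact_force: [1.8, 1.8, 1.3]
opening: 0.0122
```

apply_moves:
  plan:
    - [0,0.0003,0,0,0,0,1]
    - [0,0.0006,0,0,0,0,1]
    - [0,0.0008,0,0,0,0,1]
    - [0,0.001,0,0,0,0,1]
    - [0,0.001,0,0,0,0,1]

```text
time: 12.95
tool_pos: [0.563, 0.228, 0.178]
tool_rot: [-1.571, 0.0, -2.482]
contact_force: [1.2, 2.2, 0.1]
opening: 0.012
```

apply_moves:
  plan:
    - [0,0.0003,0,0,0,0,1]
    - [0,0.0006,0,0,0,0,1]
    - [0,0.0008,0,0,0,0,1]
    - [0,0.001,0,0,0,0,1]
    - [0,0.001,0,0,0,0,1]

```text
time: 13.58
tool_pos: [0.563, 0.228, 0.177]
tool_rot: [-1.571, -0.0, -2.482]
contact_force: [1.6, 2.0, 1.2]
opening: 0.0121
```

apply_moves:
  plan:
    - [0,0.0003,0,0,0,0,1]
    - [0,0.0006,0,0,0,0,1]
    - [0,0.0008,0,0,0,0,1]
    - [0,0.001,0,0,0,0,1]
    - [0,0.001,0,0,0,0,1]

```text
time: 14.2
tool_pos: [0.5629, 0.228, 0.1759]
tool_rot: [-1.571, -0.0, -2.482]
contact_force: [2.4, 2.4, 2.4]
opening: 0.0121
```

apply_moves:
  plan:
    - [0,0.0001,0,0,0,0,1]
    - [0,0.0002,0,0,0,0,1]
    - [0,0.0003,0,0,0,0,1]
    - [0,0.0005,0,0,0,0,1]
    - [0,0.0005,0,0,0,0,1]

```text
time: 14.82
tool_pos: [0.5629, 0.228, 0.1754]
tool_rot: [-1.571, -0.0, -2.482]
contact_force: [1.6, 2.1, 1.5]
opening: 0.0117
```

apply_moves:
  plan:
    - [0,0.0003,0,0,0,0,1]
    - [0,0.0006,0,0,0,0,1]
    - [0,0.0008,0,0,0,0,1]
    - [0,0.001,0,0,0,0,1]
    - [0,0.001,0,0,0,0,1]

```text
time: 15.45
tool_pos: [0.563, 0.228, 0.1744]
tool_rot: [-1.571, -0.0, -2.482]
contact_force: [1.5, 2.6, 0.9]
opening: 0.0117
```

apply_moves:
  plan:
    - [0,0.0003,0,0,0,0,1]
    - [0,0.0006,0,0,0,0,1]
    - [0,0.0008,0,0,0,0,1]
    - [0,0.001,0,0,0,0,1]
    - [0,0.001,0,0,0,0,1]

```text
time: 16.08
tool_pos: [0.5629, 0.228, 0.1734]
tool_rot: [-1.571, -0.0, -2.482]
contact_force: [2.5, 1.9, 1.0]
opening: 0.0118
```

apply_moves:
  plan:
    - [0,0.0003,0,0,0,0,1]
    - [0,0.0006,0,0,0,0,1]
    - [0,0.0008,0,0,0,0,1]
    - [0,0.001,0,0,0,0,1]
    - [0,0.001,0,0,0,0,1]

```text
time: 16.7
tool_pos: [0.5629, 0.228, 0.1725]
tool_rot: [-1.571, -0.0, -2.482]
contact_force: [1.9, 2.6, 0.6]
opening: 0.0118
```

apply_moves:
  plan:
    - [0,0.0003,0,0,0,0,1]
    - [0,0.0006,0,0,0,0,1]
    - [0,0.0008,0,0,0,0,1]
    - [0,0.001,0,0,0,0,1]
    - [0,0.001,0,0,0,0,1]

```text
time: 17.32
tool_pos: [0.563, 0.228, 0.1718]
tool_rot: [-1.571, 0.0, -2.482]
contact_force: [0.3, 3.0, 4.3]
opening: 0.0123
```

Force jumped to 4.3 N, and the TCP moved 0.7 mm of the 1.0 mm commanded. I'll hold and re-read.

apply_moves:
  plan:
    - [0,0,0,0,0,0,1]
    - [0,0,0,0,0,0,1]
    - [0,0,0,0,0,0,1]
    - [0,0,0,0,0,0,1]
    - [0,0,0,0,0,0,1]

```text
time: 17.95
tool_pos: [0.563, 0.228, 0.1717]
tool_rot: [-1.571, 0.0, -2.482]
contact_force: [0.7, 2.6, 5.9]
opening: 0.012
```

```bash
python3 -c "
from h import *
for i in range(6):
  s=robot.observe(); print(s['tool_pos'][2].round(5),s['contact_force'].round(2)); cams.read_camera('wrist')
"
```

```text
0.17167 [0.72 2.62 5.94]
0.17165 [0.51 1.89 4.81]
0.17165 [0.83 1.98 4.95]
0.17167 [1.42 2.5  5.23]
0.17166 [0.4  2.27 5.11]
0.17165 [1.12 2.36 5.63]
```

Contact is steady: about 5–6 N measured, of which about 2 N is sliding friction, so roughly 4 N on the coins at about 45 mm depth. Release, rise, and move over the lever end.

apply_moves:
  plan:
    - [0,0,0,0,0,0,0.6]
    - [0,0,0,0,0,0,0.3]
    - [0,0,0,0,0,0,0]
    - [0,0,0,0,0,0,0]
    - [0,0,0,0,0,0,0]

```text
time: 18.88
tool_pos: [0.5629, 0.228, 0.1714]
tool_rot: [-1.571, -0.0, -2.482]
contact_force: [-0.2, 0.8, 0.6]
opening: 0.0455
```

apply_moves:
  plan:
    - [0,-0.005,0,0,0,0,0]
    - [0,-0.02,0,0,0,0,0]
    - [0,-0.04,0,0,0,0,0]
    - [0,-0.055,0,0,0,0,0]
    - [0,-0.055,0,0,0,0,0]

```text
time: 19.5
tool_pos: [0.5637, 0.2282, 0.2284]
tool_rot: [-1.569, 0.003, -2.482]
contact_force: [-0.4, -0.5, -0.1]
opening: 0.046
```

apply_moves:
  plan:
    - [0.02,0,0,0,0,0,1]
    - [0.045,0,0,0,0,0,1]
    - [0.058,0,0,0,0,0,1]
    - [0.058,0,0,0,0,0,1]
    - [0.058,0,0,0,0,0,1]
  squeeze: 15

```text
time: 20.12
tool_pos: [0.5177, 0.1928, 0.2265]
tool_rot: [-1.571, 0.001, -2.482]
contact_force: [-0.7, -0.5, 0.7]
opening: 0.0022
```

```bash
python3 -c "
from h import *
to([.5627-.058*.79,.228-.058*.613,.17],-142)
s,d,w=[cams.read_camera(n) for n in('scene','side','wrist')]
f=lambda im,x,y,w,h:cv2.resize(im[y:y+h,x:x+w],(400,300),interpolation=cv2.INTER_CUBIC)
cv2.imwrite('pics/m4.png',np.vstack([np.hstack([f(s,400,180,140,105),f(d,120,240,160,120)]),np.hstack([f(w,0,0,640,480),f(w,220,150,200,150)])]))
"
```

```text
t 20.12 pos [0.5177 0.1928 0.2265] rot [-8.9990e+01  3.0000e-02 -1.4222e+02] F [-0.71 -0.54  0.74] open 0.0022
shift mm [ 0.9 56.5 -0.2] turn [-0.01 -0.22 -0.03]
```

View pics/m4.png

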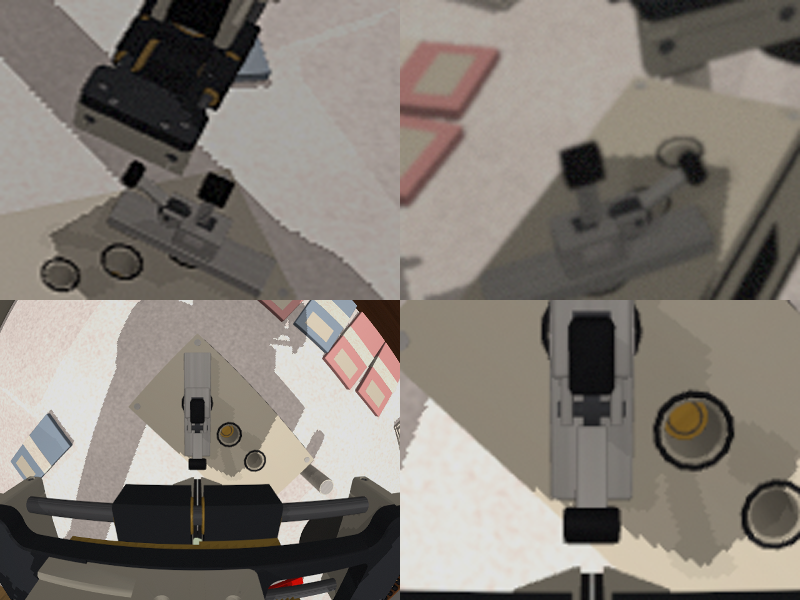

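The gauge sits flat with the blade down and nothing touching it. Lever bar is at wrist (316,262), thumb at (316,178), fingers in line. Quick check of the bar's position.

```bash
python3 -c "
from h import *
c=cam('wrist')
p=onz(c,316,262.5,.156); q=onz(c,316,177.5,.19)
print(p,q,np.linalg.norm((p-q)[:2])); to([p[0],p[1],.17],-142)
"
```

```text
[0.5190174  0.19401151 0.156     ] [0.56300405 0.2281835  0.19      ] 0.055700549972062245
t 20.27 pos [0.5175 0.1928 0.2263] rot [ -90.      0.   -142.21] F [-0.08  0.79 -0.28] open 0.0004
shift mm [-1.9 56.3 -0. ] turn [-0.   -0.21 -0.  ]
```

apply_moves:
  plan:
    - [0,0.015,0,0,0,0,1]
    - [0,0.03,0,0,0,0,1]
    - [0,0.045,0,0,0,0,1]
    - [0,0.052,0,0,0,0,1]
    - [0,0.055,0,0,0,0,1]

```text
time: 20.9
tool_pos: [0.517, 0.1924, 0.1709]
tool_rot: [-1.571, -0.001, -2.482]
contact_force: [0.4, 0.7, 0.1]
opening: 0.0006
```

apply_moves:
  plan:
    - [0,0.002,0,0,0,0,1]
    - [0,0.004,0,0,0,0,1]
    - [0,0.007,0,0,0,0,1]
    - [0,0.01,0,0,0,0,1]
    - [0,0.012,0,0,0,0,1]

```text
time: 21.52
tool_pos: [0.517, 0.1923, 0.1595]
tool_rot: [-1.571, -0.0, -2.482]
contact_force: [-2.1, -2.3, 3.7]
opening: 0.0007
```

apply_moves:
  plan:
    - [0,0.002,0,0,0,0,1]
    - [0,0.004,0,0,0,0,1]
    - [0,0.006,0,0,0,0,1]
    - [0,0.008,0,0,0,0,1]
    - [0,0.009,0,0,0,0,1]

```text
time: 22.15
tool_pos: [0.5171, 0.1925, 0.1503]
tool_rot: [-1.571, -0.0, -2.482]
contact_force: [-1.5, -0.9, 1.7]
opening: 0.0008
```

apply_moves:
  plan:
    - [0,0.0015,0,0,0,0,1]
    - [0,0.003,0,0,0,0,1]
    - [0,0.0045,0,0,0,0,1]
    - [0,0.006,0,0,0,0,1]
    - [0,0.007,0,0,0,0,1]

```text
time: 22.78
tool_pos: [0.5171, 0.1925, 0.1434]
tool_rot: [-1.571, -0.0, -2.482]
contact_force: [-2.0, -1.5, 4.3]
opening: 0.0005
```

apply_moves:
  plan:
    - [0,0.0004,0,0,0,0,1]
    - [0,0.0008,0,0,0,0,1]
    - [0,0.0012,0,0,0,0,1]
    - [0,0.0015,0,0,0,0,1]
    - [0,0.0015,0,0,0,0,1]

```text
time: 23.4
tool_pos: [0.5172, 0.1925, 0.1421]
tool_rot: [-1.571, 0.0, -2.482]
contact_force: [-1.8, -1.1, 3.6]
opening: 0.0004
```

apply_moves:
  plan:
    - [0,0.0003,0,0,0,0,1]
    - [0,0.0006,0,0,0,0,1]
    - [0,0.0009,0,0,0,0,1]
    - [0,0.0011,0,0,0,0,1]
    - [0,0.0011,0,0,0,0,1]

```text
time: 24.02
tool_pos: [0.5173, 0.1926, 0.1412]
tool_rot: [-1.571, 0.0, -2.482]
contact_force: [-2.6, -0.8, 6.0]
opening: 0.0004
```

apply_moves:
  plan:
    - [0,0.0003,0,0,0,0,1]
    - [0,0.0006,0,0,0,0,1]
    - [0,0.0008,0,0,0,0,1]
    - [0,0.0008,0,0,0,0,1]
    - [0,0.0008,0,0,0,0,1]

```text
time: 24.65
tool_pos: [0.5173, 0.1926, 0.141]
tool_rot: [-1.57, 0.001, -2.482]
contact_force: [-3.1, -1.6, 10.3]
opening: 0.0006
```

The TCP stopped at z=0.141, where the fully-down lever was predicted, and the force is rising. One more small nudge, then retreat.

apply_moves:
  plan:
    - [0,0.0002,0,0,0,0,1]
    - [0,0.0003,0,0,0,0,1]
    - [0,0.0003,0,0,0,0,1]
    - [0,0.0003,0,0,0,0,1]
    - [0,0.0003,0,0,0,0,1]

```text
time: 25.28
tool_pos: [0.5173, 0.1926, 0.1409]
tool_rot: [-1.57, 0.001, -2.482]
contact_force: [-3.6, -2.3, 11.2]
opening: 0.0006
```

apply_moves:
  plan:
    - [0,-0.004,0,0,0,0,1]
    - [0,-0.02,0,0,0,0,1]
    - [0,-0.05,0,0,0,0,1]
    - [0,-0.08,0,0,0,0,1]
    - [0,-0.09,0,0,0,0,1]

```text
time: 25.9
tool_pos: [0.5179, 0.1927, 0.2311]
tool_rot: [-1.57, 0.003, -2.482]
contact_force: [-0.1, -0.6, -0.6]
opening: 0.0005
```

apply_moves:
  plan:
    - [0.03,0,0,0,0,0,1]
    - [0.06,0,0,0,0,0,1]
    - [0.06,0,0,0,0,0,1]
    - [0.06,0,0,0,0,0,1]
    - [0.06,0,0,0,0,0,1]

```text
time: 26.52
tool_pos: [0.4702, 0.1561, 0.2294]
tool_rot: [-1.571, -0.0, -2.482]
contact_force: [-0.1, 1.1, 0.4]
opening: 0.0004
```

```bash
python3 -c "
from h import *
to([.5,.2,.2],-142)
c=cam('wrist')
for p in([.563,.2282,.19],[.563-.059*.79,.2282-.059*.613,.130],[.563-.056*.79,.2282-.056*.613,.156]): print(proj(c,np.array(p)),proj(cam('side'),np.array(p)))
s,d,w=[cams.read_camera(n) for n in('scene','side','wrist')]
cv2.imwrite('pics/w5.png',w)
f=lambda im,x,y,w,h:cv2.resize(im[y:y+h,x:x+w],(400,300),interpolation=cv2.INTER_CUBIC)
cv2.imwrite('pics/m5.png',np.vstack([np.hstack([f(s,400,180,140,105),f(d,120,240,160,120)]),np.hstack([f(w,0,0,640,480),f(w,220,60,200,150)])]))
"
```

```text
t 26.52 pos [0.4702 0.1561 0.2294] rot [-9.0010e+01 -1.0000e-02 -1.4221e+02] F [-0.08  1.08  0.43] open 0.0004
shift mm [-50.4  29.4 -16.4] turn [ 0.01 -0.21  0.01]
[315.92932786  58.42178261] [189.87750311 296.3056735 ]
[315.8828234  166.41261854] [238.96249916 317.81728734]
[315.91460682 164.57615972] [235.13048385 303.79290837]
```

View pics/m5.png

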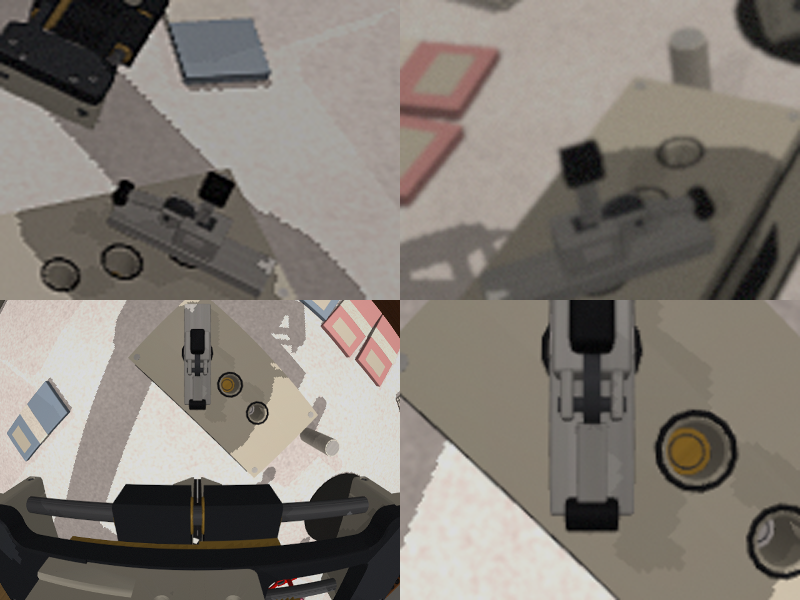

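The lever is fully down: bar at side (241,321), against (239,318) predicted for the bar's upper side when down. The thumb piece hasn't moved (side crop (582,163) before and after; wrist (315,59) against 58 predicted). The base is flat and centred on the mouth, and the robot is clear.

```bash
python3 -c "
from cell import robot
print(robot.hand_in())"
```

```text
the job is handed in; nothing more can be done
None
```

The job is handed in, at about 26.7 s of the 58 s allowed. The depth gauge sits on the cassette over the 28 mm tube with its clamp lever down. The system gave no verdict.

- **Placing:** I lifted the steel gauge off the black mat by its thumb piece. I set it on the cassette at about 45° to the cassette's sides, so the whole base is supported and the lever end is not over an edge.
- **Reading:** I slid the blade down in steps of 1 mm or less until the force rose from about 1 N to 5–6 N. That is roughly 4 N on the coins, at a depth of about 45 mm. I then let go of the thumb piece.
- **Clamping:** I pushed the lever down to its stop. The tool stopped at the height expected for fully down, with 11 N on it.

**Last checks:**
- The lever bar was where a fully down lever should be.
- The thumb piece looked unmoved by the clamping, and the base looked flat and centred on the tube mouth.
- The robot was clear of everything.
- I could not see the tip touching the coin. That rests on the force step and the unchanged thumb height.

One early move call was refused because I gave it in millimetres and out of range; nothing moved. Small sideways forces of 2–4 N showed up while sliding and clamping, with no visible shift of the gauge.

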